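# Clip the heat-sink clamp onto the dipole block's terminal pin

## Task

First clear the way: push the loose white nylon spreader bar that lies in front of the vise through the sprung flap on top of the parts bin, so that it drops inside and the flap shuts again. Then slide the finned heat-sink clamp along the worktop, never lifting it, until its sprung jaw snaps round the terminal pin of the brass block in the vise and holds it fully home. Leave the other things on the bench where they are.

Things in the scene. Friction and masses are not known exactly. Their poses are not given: they have to be found in the camera images.
- vise: Small grey swivel vise fixed to the worktop, 110 x 60 mm, 64 mm high (tommy bar 79 mm high, 75 mm out on its -y side). It holds a brass dipole centre block, a bar 24 mm wide, underside 32 mm and top 50 mm above the worktop, jutting out along the vise's -x to 100 mm from the origin. Origin: worktop level under the vise's middle; z up. Turned differently each time.
- pin (a point): The terminal pin: upright polished, slippery brass pin, 8 mm in diameter, through the jutting end of the brass block, 85 mm from the vise's origin along its -x. Below the block it hangs free from 32 mm down to 2 mm above the worktop; its top is 54 mm up. This point is on its axis, 13 mm above the worktop.
- clamp: Loose heat-sink clamp, 0.3 kg, flat on the worktop. Green finned body 92 mm wide (y: too wide to grip), x from -30 to +20 mm, 26 mm high, flat rear face at x = -30 mm. Two steel jaws reach forward along +x, flared at the tips (x = 90 mm). Two fingertips apart on the rear face push it stably and steer it round curves (100 mm radius). Origin: underside, on the mid line; +x: the way the mouth points.
- pocket (a point): Where the pin's axis belongs when the clamp is home: x = 52 mm, y = 0 in the clamp's frame, 13 mm above the worktop. The jaws (5 to 21 mm up) have a flared mouth at the tips, y from -19 to +15 mm inside; a slot 4 mm wide at the sprung jaw's rounded lip (x = 59 mm), which springs aside and closes behind the pin; a stop at x = 47 mm. A plain push along +x snaps it on (about 6 N).
- jaw (a joint): Opening of the clamp's sprung jaw (the one on +y, hinged at x = 24 mm; the other is fixed, its straight inner face at y = -4 mm), rad: 0 shut, as at the start; about 0.12 while the pin passes the lip; about 0.03 to 0.08 when closed on the pin. The spring presses with 1 to 3 N.
- spreader: Loose white nylon antenna spreader, a bar 110 mm long (x), 16 mm wide (y), 20 mm high, 45 g, lying on the worktop across the way to the pin, about 60 mm in front of it. Origin: centre of its underside. Light enough to be carried, gripped across its 16 mm width.
- bin: Grey parts bin fixed to the worktop, 170 mm long (x) and 112 mm wide (y) outside, walls 4 mm, 150 mm high (the hinge rail on its -y edge reaches 156 mm). Its top is closed by the flap. Origin: centre of its underside, at worktop level; z up.
- flap (a joint): Aluminium flap, the bin's top, 156 mm along the bin's x by 96 mm, level, 148 mm above the worktop. Hinged along the bin's -y edge (y = -50 mm in its frame); the free edge (y = +48 mm) swings down into the bin. rad: 0 shut, to 1.4 fully down. A light spring (0.7 N at the middle, 2 N well down) shuts it; the bar's weight alone does not open it: push it down.
- flap_mid (a point): Centre of the bin's opening, on the flap's upper face, 149 mm above the worktop.
- crimper: Bystander: chrome crimping tool lying flat, 165 mm long (x), 76 mm over the handles, 18 mm high. Origin under its middle.
- iron: Bystander: cool soldering iron in a coiled steel stand, base 100 x 70 mm; the black handle rises along the stand's -x to 125 mm out and 130 mm high. Origin under the base's centre.
- spool: Bystander: grey reel, 36 mm in diameter, 34 mm high, beside the clamp, about 95 mm from its origin on the clamp's +y side. Origin under its centre.
- cutters: Bystander: side cutters lying flat, 115 mm long (x), 56 mm wide, 13 mm high. Origin under the middle.
- insulator: Bystander: white ceramic strain insulator standing upright beside the vise, 36 mm in diameter, 36 mm high. Origin under its centre.
- connector: Bystander: brass coaxial plug standing upright beside the vise, 20 mm in diameter, 36 mm high. Origin under its centre.
- driver: Bystander: screwdriver lying flat along its x axis, handle to -x, 200 mm long and 26 mm thick; origin between handle and blade.

How it is judged:
By the outcome, as a careful person would: the job done as asked, in the order asked, and still so for the second after the job is handed in, with the robot touching nothing.
It also fails if it takes over 72 s, if anything falls off the work surface, if the arm or the gripper's body presses on something with over 40 N, if the wrist force passes 120 N, or if a joint passes its speed limit or range.

## Robot

A 6-joint arm with a two-finger parallel gripper is mounted at the origin on the work surface. World frame = base frame: x ahead of the robot, y to its left, z up, the work surface at z = 0. Lengths are in m, angles in rad, forces in N, time in s.
With the tool pointing down it reaches from about 0.225 to 0.875 m from the base axis. Payload 3.4 kg.
Tool frame: the origin (TCP) lies at the very end of the fingers, on their centre line; the grasp point (between the pads) lies 19 mm behind it (grip_depth is the distance from the TCP to the grasp point, in m); x points along the fingers, z is the direction in which the jaws open and shut, and the axes are right-handed (so a half turn about x gives the same grasp; the last joint's range is limited). The gripper opens to 85 mm and grips with 20 to 120 N. Pads are 22 mm wide; open, the fingers measure 114 mm over their backs; the gripper's body (76 mm by 85 mm) begins 54 mm behind the grasp point. The pads swing forward as they close: fully open they stand 13 mm farther back than shut.
Start: joints at [1.143, 0.276, 1.505, -0, 1.361, -0.121], TCP at [0.174, 0.548, 0.231] pointing down, gripper open.
Joint ranges: [-2.89, 2.89], [-0.75, 2.08], [0.22, 2.7], [-1.18, 4.32], [0.11, 2.71], [-2.7, 2.7]. Speed limits (rad/s): [2.57, 2.57, 3.14, 3.14, 3.14, 3.14].

## Interface

Orientations are given as a unit quaternion [w, x, y, z].
In Python, from rig import get_state, get_image, sign_off, grip_depth gives the robot as it stands. The module is installed in compiled form; this text tells all that it offers.
- The arm moves only by the tool arm_command, never from a script. Its argument "series" is a list of rows, each an object with "dp": the shift along the tool's x, y, z scaled (see below), a list of three; "angular": the turn, a rotation vector about the tool's x, y, z scaled (see below), a list of three; "gripper": the finger opening in mm, from 0 to 85.4. A call has exactly 8 rows; each row shifts and turns the pose as measured when the row begins, along the tool's axes as they then stand; what a row does not reach is not made up. The controller multiplies each number of a shift by 0.12 m and each number of a turn by 90 degrees. A row lasts 1/8 s, in which the tool goes at most 62.5 mm and 10.7 degrees, less where a joint would pass 70% of its speed; a pose out of reach is approached as far as the arm can. A call with a number of a shift or a turn outside -1 to 1 is refused whole. A call with a gripper value outside its range is refused whole. The fingers move at their own pace and stop on an object; "grip_force" is the grip in N (left out, the last holds). Time passes only in rows, so rows that do not move let the fingers close, or fill a call up. It gives the time, the measured TCP pose, the force and the opening at its end, in the units of the state.
- get_state(): the state, without advancing time (a new reading comes with each control period).
- get_image(name): name is "scene" or "top"; returns a dict with "image" (384x512x3 uint8, blue, green, red), "depth" (384x512 float32, m along the optical axis (not along the pixel's ray), 0 where there is no reading), "mtx" (3x3 intrinsics, pixels), "view" (4x4, takes a point from world to camera coordinates). Camera axes: x right, y up, looking along -z (the intrinsics and any distortion apply to the point x, -y, -z); pixel columns grow to the right and rows downward; lengths in m; the calibration is good to about 2 mm. A picture is of the moment at which its call begins.
- sign_off(): hands the job in, once; it reports no verdict.
The state is a dict: "clock": time; "qpos": joint angles; "qd": joint speeds; "effort": joint torques, N m; "position": TCP position; "ee_rot": TCP orientation; "contact_force": force on the tool from outside, world axes, zero at the start; "moment": the same for the moment, N m; "width": finger opening in m.
Only numpy, scipy, OpenCV 4.12 (cv2) and the standard library are available. Lean on these libraries where they do the work, as an engineer would, in place of code of your own. Each camera call takes 0.05 s, during which the arm holds its last target. There are 200 camera calls.

## Working session

There is one attempt and no reset: what is moved stays moved. The work goes in short steps, Python scripts to look and compute and a tool call to move; the robot and the scene stay as the last step left them, time stands still between calls to the robot, and variables do not carry over. Pictures are saved under pics/ and viewed, about 8 in all and at most 12, crops included, and the job is handed in when it is done.

Besides the shell and the picture viewer there is one more tool, called after "Emit:" in YAML: its name, and indented under it one key for each argument. arm_command: Moves the arm, as the interface text tells. Its arguments: {"type":"object","properties":{"series":{"type":"array","items":{"type":"object","properties":{"dp":{"type":"array","items":{"type":"number"}},"angular":{"type":"array","items":{"type":"number"}},"gripper":{"type":"number"}}}},"grip_force":{"type":"number"}},"required":["series"]}

```bash
mkdir -p pics
cat > h.py <<'E'
import numpy as np,cv2
from rig import *
def grab(n):
    d=get_image(n); np.savez(f'pics/{n}.npz',**d); return d
def load(n): return dict(np.load(f'pics/{n}.npz'))
def ray(d,u,v):
    M=np.array(d['view']);R=M[:3,:3];t=M[:3,3]
    K=np.array(d['mtx']); c=np.array([(u-K[0,2])/K[0,0],-(v-K[1,2])/K[1,1],-1.])
    return -R.T@t, R.T@c
def onz(d,u,v,z):
    o,r=ray(d,u,v); return o+r*(z-o[2])/r[2]
def cloud(d):
    v,u=np.mgrid[0:d['depth'].shape[0],0:d['depth'].shape[1]]
    K=d['mtx'];D=d['depth'];c=np.stack([(u-K[0,2])/K[0,0]*D,-(v-K[1,2])/K[1,1]*D,-D],-1)
    M=d['view'];return (c-M[:3,3])@M[:3,:3]
def proj(d,p):
    c=d['view'][:3,:3]@np.array(p)+d['view'][:3,3]; K=d['mtx']
    return K[0,2]+K[0,0]*c[0]/-c[2], K[1,2]+K[1,1]*c[1]/c[2]
E
python3 - <<'E'
from h import *
print(get_state(),grip_depth)
for n in('scene','top'):
    d=grab(n);print(n,d['mtx'].tolist(),np.round(d['view'],3).tolist(),[k for k in d]);cv2.imwrite(f'pics/{n}0.png',cv2.resize(d['image'],(800,600)))
E
```

```text
{'clock': 0.0, 'qpos': array([ 1.14298972e+00,  2.76579673e-01,  1.50617630e+00, -4.04592941e-06,
        1.36068618e+00, -1.20965849e-01]), 'qd': array([-0.00055147, -0.00070932, -0.00072054, -0.00014636,  0.00022254,
        0.00206863]), 'effort': array([ 1.90635823e-03, -4.16770363e+01, -2.45810062e+01,  2.58770960e-04,
        1.11389984e-02,  2.94626250e-05]), 'position': array([0.17343695, 0.54764548, 0.23043125]), 'ee_rot': array([ 0.56996659, -0.41803855,  0.57110595,  0.41739652]), 'contact_force': array([ 0.32747949, -0.10489202,  0.17659138]), 'moment': array([ 0.03383951,  0.01285545, -0.01950203]), 'width': 0.08563299420137609} 0.0187
scene [[492.4566689891942, 0.0, 255.18007481287282], [0.0, 492.4566689891942, 190.11798589594773], [0.0, 0.0, 1.0]] [[0.852, 0.524, 0.016, -0.44], [-0.377, 0.591, 0.713, 0.152], [0.364, -0.613, 0.701, -1.587], [0.0, 0.0, 0.0, 1.0]] ['image', 'depth', 'mtx', 'view']
top [[377.46830106686804, 0.0, 258.3654710995741], [0.0, 377.46830106686804, 196.11061072529074], [0.0, 0.0, 1.0]] [[-0.018, -1.0, 0.008, -0.054], [0.996, -0.018, 0.087, -0.591], [-0.087, 0.01, 0.996, -1.219], [0.0, 0.0, 0.0, 1.0]] ['image', 'depth', 'mtx', 'view']
```

View pics/top0.png

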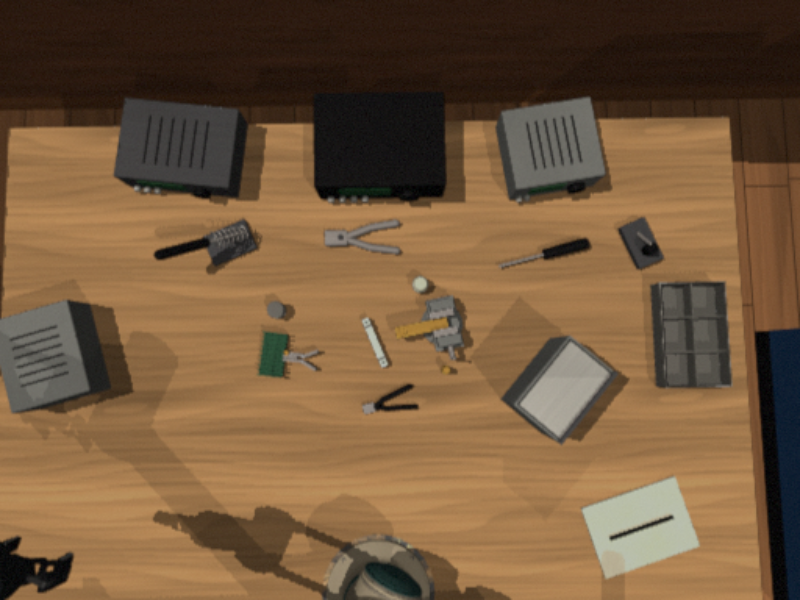

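View pics/scene0.png

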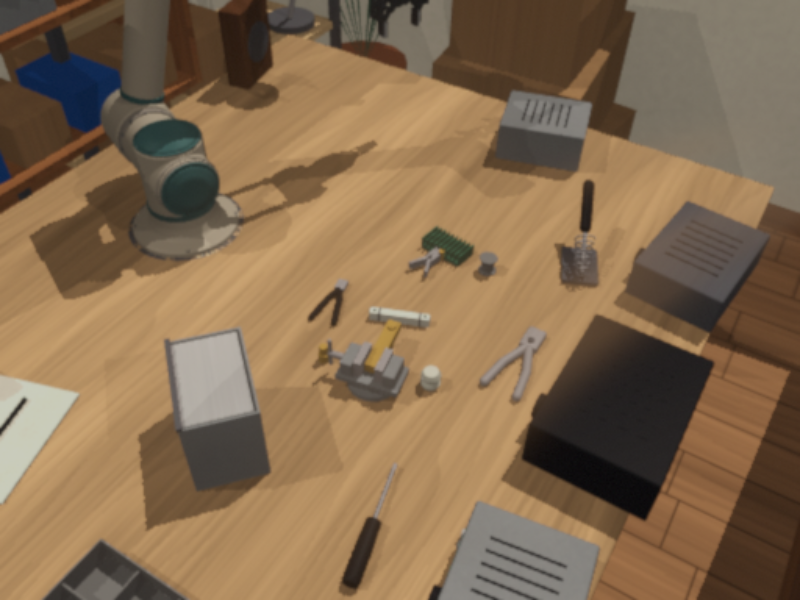

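The top view (800×600) shows the spreader at (375,342), the clamp's green body at (274,355) with its mouth to the right, the brass block's end at (400,333) and the bin flap at (565,388). The insulator is at (421,285), the plug at (446,370), the cutters at (390,400) and the spool at (277,310). The scene view agrees.

```bash
cat > m.py <<'E'
from h import *
B={'top':{'spr':(355,310,395,375),'clamp':(255,325,292,382),'brass':(390,312,460,345),'flap':(500,330,625,445),'jaws':(284,340,330,375)},
'scene':{'spr':(360,298,436,332),'clamp':(415,225,478,268),'brass':(360,315,405,372),'flap':(165,325,265,410),'jaws':(405,245,442,280)}}
Z={'spr':.02,'clamp':.026,'brass':.05,'flap':.149,'jaws':.021}
for n in('top','scene'):
    d=load(n);P=cloud(d);hsv=cv2.cvtColor(d['image'],cv2.COLOR_BGR2HSV).astype(int);H,S,V=hsv[...,0],hsv[...,1],hsv[...,2]
    for k,b in B[n].items():
        x0,y0,x1,y1=[int(round(a/1.5625)) for a in b]
        m=np.zeros(H.shape,bool);m[y0:y1,x0:x1]=1
        z=P[...,2]
        if k=='spr': m&=(V>140)&(S<70)
        if k=='clamp': m&=(H>50)&(H<95)&(S>70)
        if k=='brass': m&=(H>12)&(H<30)&(S>140)&(z>.035)
        if k=='flap': m&=(z>.135)
        if k=='jaws': m&=(S<70)&(z>.008)
        v,u=np.nonzero(m)
        q=np.array([onz(d,a,c,Z[k])[:2] for a,c in zip(u,v)],np.float32)
        (c,(w,h),_)=r=cv2.minAreaRect(q);bx=cv2.boxPoints(r)
        e=max((bx[1]-bx[0],bx[2]-bx[1]),key=np.linalg.norm)
        print(n,k,len(u),'c',np.round(c,4),'wh',round(w,3),round(h,3),'ang long',round(float(np.degrees(np.arctan2(e[1],e[0]))),1),'med depth-xyz',np.round(np.median(P[m],0),4),'z95',round(float(np.percentile(z[m],95)),4), 'mean',np.round(q.mean(0),4))
E
python3 m.py
python3 - <<'E'
from h import *
d=load('top');a=d['image'][175:285,150:305];d2=load('scene');b=d2['image'][135:260,190:330]
cv2.imwrite('pics/z1.png',np.vstack([cv2.resize(a,(465,330),interpolation=2),cv2.resize(cv2.resize(b,(280,250),interpolation=2),(465,268))]))
E
```

```text
top spr 149 c [ 5.164e-01 -3.000e-04] wh 0.11 0.016 ang long 21.8 med depth-xyz [5.156e-01 3.000e-04 1.880e-02] z95 0.0229 mean [ 0.5158 -0.0006]
top clamp 385 c [0.4951 0.2112] wh 0.048 0.087 ang long -7.7 med depth-xyz [0.4937 0.2137 0.0097] z95 0.0273 mean [0.4948 0.2118]
top brass 241 c [ 0.5431 -0.0997] wh 0.024 0.109 ang long -78.8 med depth-xyz [ 0.5427 -0.0948  0.0493] z95 0.0535 mean [ 0.5433 -0.0977]
top flap 2278 c [ 0.4229 -0.3552] wh 0.213 0.22 ang long -86.6 med depth-xyz [ 0.4171 -0.3647  0.1476] z95 0.1546 mean [ 0.4165 -0.365 ]
top jaws 92 c [0.4846 0.1543] wh 0.068 0.04 ang long 84.5 med depth-xyz [0.4875 0.1565 0.0196] z95 0.0256 mean [0.4854 0.1555]
scene spr 186 c [5.164e-01 2.000e-04] wh 0.111 0.019 ang long 21.9 med depth-xyz [0.5166 0.0016 0.0198] z95 0.0239 mean [5.162e-01 1.000e-04]
scene clamp 12 c [0.5002 0.2052] wh 0.037 0.08 ang long -24.1 med depth-xyz [0.4975 0.2035 0.024 ] z95 0.027 mean [0.5001 0.203 ]
scene brass 258 c [ 0.5474 -0.104 ] wh 0.026 0.117 ang long -79.3 med depth-xyz [ 0.5454 -0.0935  0.0506] z95 0.0544 mean [ 0.5444 -0.0986]
scene flap 2459 c [ 0.4101 -0.3524] wh 0.129 0.167 ang long -46.3 med depth-xyz [ 0.4098 -0.359   0.1494] z95 0.1559 mean [ 0.4105 -0.3565]
scene jaws 140 c [0.4829 0.1552] wh 0.043 0.09 ang long -87.3 med depth-xyz [0.4849 0.1547 0.02  ] z95 0.0251 mean [0.4855 0.1547]
```

View pics/z1.png

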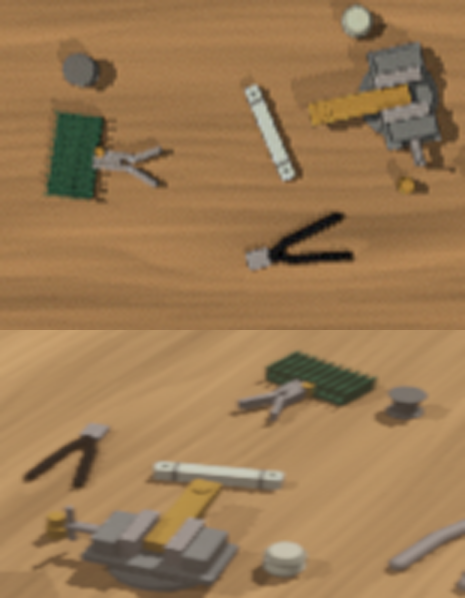

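The crop shows the clamp mouth pointing at the pin, slightly off in heading, with the bar lying across the way. The bar measures 110×16 mm at z≈0.02 in both views, and the brass measures 24×109 mm at z≈0.05. Next I work out the bin frame and the tool axes.

```bash
cat >> h.py <<'E'
from scipy.spatial.transform import Rotation as Rn
def axes(s=None):
    s=s or get_state();q=s['ee_rot'];return Rn.from_quat([q[1],q[2],q[3],q[0]]).as_matrix()
def need(p,yaw=None,half=False):
    """rows' shift and turn to bring TCP to p, tool down, jaw axis z at yaw (deg; mod 180 if half)"""
    s=get_state();R=axes(s);dp=R.T@(np.array(p)-s['position'])/.12
    a=np.degrees(np.arctan2(R[1,2],R[0,2]));yaw=a if yaw is None else yaw
    if half: yaw=a+(yaw-a+90)%180-90
    c,n=np.cos(np.radians(yaw)),np.sin(np.radians(yaw));z=np.array([c,n,0]);x=np.array([0,0,-1.]);T=np.c_[x,np.cross(z,x),z]
    w=Rn.from_matrix(R.T@T).as_rotvec()/(np.pi/2)
    print('pos',np.round(s['position'],4),'jawyaw',round(a,1),'q6',round(s['qpos'][5],2),'F',np.round(s['contact_force'],1),'w',round(s['width']*1e3,1),'t',round(s['clock'],2))
    print('NEED dp',np.round(dp,3),'(mm',np.round(dp*120,1),') ang',np.round(w,3),'deg',np.round(w*90,1))
E
python3 - <<'E'
from h import *
print(np.round(axes(),3))
for n in('top','scene'):
    d=load(n);P=cloud(d).reshape(-1,3);m=(abs(P[:,0]-.415)<.14)&(abs(P[:,1]+.36)<.14)
    for lo,hi in((.140,.1515),(.153,.165)):
        Q=P[m&(P[:,2]>lo)&(P[:,2]<hi)];r=cv2.minAreaRect(Q[:,:2].astype(np.float32));print(n,lo,len(Q),np.round(Q.mean(0),4),'rect',np.round(r[0],4),np.round(r[1],3),round(r[2],1),np.round(cv2.boxPoints(r),3).tolist())
need([.5164,0,.10],111.8,True)
E
```

```text
[[-0.001 -0.953  0.302]
 [-0.001  0.302  0.953]
 [-1.     0.    -0.002]]
top 0.14 1998 [ 0.4186 -0.3628  0.1472] rect [ 0.4177 -0.3639] [0.115 0.171] 48.8 [[0.3149999976158142, -0.35100001096725464], [0.4440000057220459, -0.46299999952316284], [0.5199999809265137, -0.37700000405311584], [0.39100000262260437, -0.2639999985694885]]
top 0.153 144 [ 0.385  -0.3995  0.1553] rect [ 0.4164 -0.3646] [0.113 0.171] 49.3 [[0.3149999976158142, -0.35100001096725464], [0.4449999928474426, -0.46299999952316284], [0.5180000066757202, -0.3779999911785126], [0.3880000114440918, -0.26600000262260437]]
scene 0.14 2593 [ 0.4257 -0.3676  0.1487] rect [ 0.4203 -0.3623] [0.111 0.175] 48.5 [[0.3179999887943268, -0.34599998593330383], [0.4490000009536743, -0.4620000123977661], [0.5230000019073486, -0.3790000081062317], [0.39100000262260437, -0.2619999945163727]]
scene 0.153 274 [ 0.3921 -0.3985  0.1562] rect [ 0.4187 -0.3642] [0.114 0.173] 48.6 [[0.3160000145435333, -0.3499999940395355], [0.44600000977516174, -0.46399998664855957], [0.5210000276565552, -0.3790000081062317], [0.39100000262260437, -0.2639999985694885]]
pos [0.1735 0.5477 0.2305] jawyaw 72.4 q6 -0.12 F [0.2 0.8 0.7] w 85.3 t 0.1
NEED dp [ 1.092 -4.103 -3.486] (mm [ 131.1 -492.4 -418.3] ) ang [-0.438 -0.001 -0.   ] deg [-39.4  -0.1  -0. ]
```

Emit:
arm_command:
  series:
    - {"dp": [0.05,-0.37,-0.31],"angular": [0,0,0],"gripper": 32}
    - {"dp": [0.05,-0.37,-0.31],"angular": [0,0,0],"gripper": 32}
    - {"dp": [0.05,-0.37,-0.31],"angular": [0,0,0],"gripper": 32}
    - {"dp": [0.05,-0.37,-0.31],"angular": [0,0,0],"gripper": 32}
    - {"dp": [0.05,-0.37,-0.31],"angular": [0,0,0],"gripper": 32}
    - {"dp": [0.05,-0.37,-0.31],"angular": [0,0,0],"gripper": 32}
    - {"dp": [0.05,-0.37,-0.31],"angular": [0,0,0],"gripper": 32}
    - {"dp": [0,-0.37,-0.31],"angular": [0,0,0],"gripper": 32}

```text
clock: 1.1
position: [0.4277, 0.1494, 0.1848]
ee_rot: [0.568, -0.42, 0.569, 0.42]
contact_force: [1.2, 0.0, -0.3]
width: 0.0317
```

```bash
python3 -c "
from h import *
need([.5164,0,.10],111.8,True)"
```

```text
pos [0.4277 0.1494 0.1848] jawyaw 73.0 q6 -1.09 F [ 1.2  0.  -0.3] w 31.7 t 1.1
NEED dp [ 0.707 -1.072 -0.973] (mm [  84.8 -128.7 -116.8] ) ang [-0.431 -0.001 -0.001] deg [-38.8  -0.1  -0.1]
```

Emit:
arm_command:
  series:
    - {"dp": [0.15,-0.27,-0.245],"angular": [0,0,0],"gripper": 32}
    - {"dp": [0.15,-0.27,-0.245],"angular": [0,0,0],"gripper": 32}
    - {"dp": [0.15,-0.27,-0.245],"angular": [0,0,0],"gripper": 32}
    - {"dp": [0.15,-0.27,-0.245],"angular": [0,0,0],"gripper": 32}
    - {"dp": [0,0,0],"angular": [-0.11,0,0],"gripper": 32}
    - {"dp": [0,0,0],"angular": [-0.11,0,0],"gripper": 32}
    - {"dp": [0,0,0],"angular": [-0.11,0,0],"gripper": 32}
    - {"dp": [0,0,0],"angular": [-0.11,0,0],"gripper": 32}

```text
clock: 2.1
position: [0.5205, -0.0116, 0.1076]
ee_rot: [0.388, -0.589, 0.389, 0.592]
contact_force: [-0.3, 0.2, -0.1]
width: 0.0323
```

```bash
python3 -c "
from h import *
need([.5164,0,.004],111.8,True)"
```

```text
pos [ 0.5205 -0.0116  0.1076] jawyaw 113.3 q6 -2.13 F [-0.3  0.2 -0.1] w 32.3 t 2.1
NEED dp [ 0.864 -0.01   0.1  ] (mm [103.6  -1.2  12. ] ) ang [ 0.017  0.001 -0.003] deg [ 1.5  0.1 -0.2]
```

Emit:
arm_command:
  series:
    - {"dp": [0,-0.01,0.1],"angular": [0.017,0,0],"gripper": 32}
    - {"dp": [0.25,0,0],"angular": [0,0,0],"gripper": 32}
    - {"dp": [0.25,0,0],"angular": [0,0,0],"gripper": 32}
    - {"dp": [0.23,0,0],"angular": [0,0,0],"gripper": 32}
    - {"dp": [0.09,0,0],"angular": [0,0,0],"gripper": 32}
    - {"dp": [0,0,0],"angular": [0,0,0],"gripper": 32}
    - {"dp": [0,0,0],"angular": [0,0,0],"gripper": 32}
    - {"dp": [0,0,0],"angular": [0,0,0],"gripper": 32}

```text
clock: 3.1
position: [0.5176, -0.0, 0.0076]
ee_rot: [0.396, -0.585, 0.397, 0.586]
contact_force: [-0.5, -0.5, -0.2]
width: 0.0319
```

```bash
python3 -c "
from h import *
need([.5164,0,.004],111.8,True)"
```

```text
pos [ 0.5176 -0.      0.0076] jawyaw 111.8 q6 -2.09 F [-0.5 -0.5 -0.2] w 31.9 t 3.1
NEED dp [0.03  0.009 0.004] (mm [3.6 1.1 0.5] ) ang [-0.     0.    -0.001] deg [-0.   0.  -0.1]
```

Close, then lift.

Emit:
arm_command:
  grip_force: 35
  series:
    - {"dp": [0.03,0,0],"angular": [0,0,0],"gripper": 32}
    - {"dp": [0,0,0],"angular": [0,0,0],"gripper": 5}
    - {"dp": [0,0,0],"angular": [0,0,0],"gripper": 5}
    - {"dp": [0,0,0],"angular": [0,0,0],"gripper": 5}
    - {"dp": [0,0,0],"angular": [0,0,0],"gripper": 5}
    - {"dp": [0,0,0],"angular": [0,0,0],"gripper": 5}
    - {"dp": [-0.1,0,0],"angular": [0,0,0],"gripper": 5}
    - {"dp": [-0.3,0,0],"angular": [0,0,0],"gripper": 5}

```text
clock: 4.1
position: [0.5161, 0.0002, 0.0523]
ee_rot: [0.395, -0.584, 0.398, 0.587]
contact_force: [0.5, -0.0, -1.2]
width: 0.0152
```

```bash
python3 -c "
from h import *
need([.431,-.348,.23],48.8,True)"
```

```text
pos [5.161e-01 2.000e-04 5.230e-02] jawyaw 111.8 q6 -2.09 F [ 0.5 -0.  -1.2] w 15.2 t 4.1
NEED dp [-1.478  1.743 -2.427] (mm [-177.3  209.2 -291.2] ) ang [ 0.7   -0.    -0.004] deg [63.  -0.  -0.4]
```

Emit:
arm_command:
  series:
    - {"dp": [-0.45,0,0],"angular": [0,0,0],"gripper": 5}
    - {"dp": [-0.45,0,0],"angular": [0,0,0],"gripper": 5}
    - {"dp": [-0.45,0,0],"angular": [0,0,0],"gripper": 5}
    - {"dp": [-0.1,0.25,-0.35],"angular": [0,0,0],"gripper": 5}
    - {"dp": [0,0.27,-0.38],"angular": [0,0,0],"gripper": 5}
    - {"dp": [0,0.27,-0.38],"angular": [0,0,0],"gripper": 5}
    - {"dp": [0,0.27,-0.38],"angular": [0,0,0],"gripper": 5}
    - {"dp": [0,0.27,-0.38],"angular": [0,0,0],"gripper": 5}

```text
clock: 5.1
position: [0.454, -0.2714, 0.2438]
ee_rot: [-0.395, 0.592, -0.393, -0.583]
contact_force: [0.9, 0.2, -0.9]
width: 0.0153
```

```bash
python3 -c "
from h import *
need([.431,-.348,.20],48.8,True)"
```

```text
pos [ 0.454  -0.2714  0.2438] jawyaw 112.3 q6 -2.63 F [ 0.9  0.2 -0.9] w 15.3 t 5.1
NEED dp [ 0.366  0.423 -0.514] (mm [ 43.9  50.8 -61.7] ) ang [ 0.706 -0.002  0.009] deg [63.5 -0.2  0.8]
```

Emit:
arm_command:
  series:
    - {"dp": [0,0,0],"angular": [0.116,0,0],"gripper": 5}
    - {"dp": [0,0,0],"angular": [0.116,0,0],"gripper": 5}
    - {"dp": [0,0,0],"angular": [0.116,0,0],"gripper": 5}
    - {"dp": [0,0,0],"angular": [0.116,0,0],"gripper": 5}
    - {"dp": [0,0,0],"angular": [0.116,0,0],"gripper": 5}
    - {"dp": [0,0,0],"angular": [0.116,0,0],"gripper": 5}
    - {"dp": [0,0,0],"angular": [0,0,0],"gripper": 5}
    - {"dp": [0,0,0],"angular": [0,0,0],"gripper": 5}

```text
clock: 6.1
position: [0.4505, -0.2761, 0.2494]
ee_rot: [0.649, -0.293, 0.642, 0.283]
contact_force: [-0.2, 0.5, -0.6]
width: 0.015
```

```bash
python3 -c "
from h import *
need([.431,-.348,.175],48.8,True)"
```

```text
pos [ 0.4505 -0.2761  0.2494] jawyaw 48.1 q6 -1.52 F [-0.2  0.5 -0.6] w 15.0 t 6.1
NEED dp [ 0.623 -0.269 -0.557] (mm [ 74.7 -32.3 -66.8] ) ang [-0.008  0.002  0.011] deg [-0.7  0.2  1. ]
```

Emit:
arm_command:
  series:
    - {"dp": [0,-0.13,-0.27],"angular": [-0.008,0,0.011],"gripper": 5}
    - {"dp": [0,-0.13,-0.27],"angular": [0,0,0],"gripper": 5}
    - {"dp": [0.15,0,0],"angular": [0,0,0],"gripper": 5}
    - {"dp": [0.15,0,0],"angular": [0,0,0],"gripper": 5}
    - {"dp": [0.15,0,0],"angular": [0,0,0],"gripper": 5}
    - {"dp": [0.12,0,0],"angular": [0,0,0],"gripper": 5}
    - {"dp": [0,0,0],"angular": [0,0,0],"gripper": 5}
    - {"dp": [0,0,0],"angular": [0,0,0],"gripper": 5}

```text
clock: 7.1
position: [0.4313, -0.3478, 0.1813]
ee_rot: [0.643, -0.298, 0.64, 0.296]
contact_force: [-0.3, -0.9, 0.3]
width: 0.0153
```

Run:
```python
from h import *
need([.431,-.348,.084],48.8,True)
d=grab('scene');a=d['image'][150:350,70:250];b=grab('top')['image'][160:320,300:440]
cv2.imwrite('pics/z2.png',np.hstack([cv2.resize(a,(405,450)),cv2.resize(b,(394,450))]))
```

```text
pos [ 0.4313 -0.3478  0.1813] jawyaw 49.7 q6 -1.67 F [-0.3 -0.9  0.3] w 15.3 t 7.1
NEED dp [ 0.811  0.004 -0.006] (mm [97.3  0.4 -0.7] ) ang [0.01  0.002 0.002] deg [0.9 0.2 0.2]
```

View pics/z2.png

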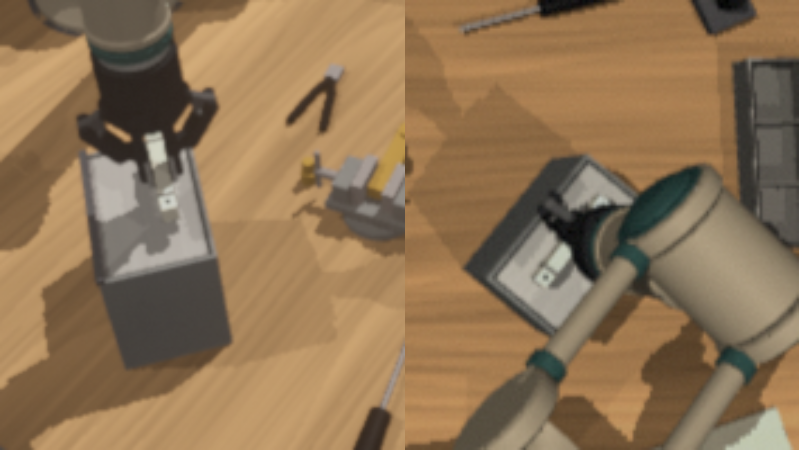

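The bar sits over the flap along the bin's x, toward the free edge (left crop, bar from (155,150) to (168,203)). The gripper knuckles stand wide at (100,130) and (205,100), so I check their height before going down.

Run:
```python
from h import *
d=load('scene');P=cloud(d);s=get_state();R=axes()
V=cv2.cvtColor(d['image'],cv2.COLOR_BGR2HSV)[...,2]
m=np.zeros(V.shape,bool);m[180:232,100:175]=1;m&=P[...,2]>.165
Q=(P[m]-s['position'])@R  # tool coords x down
for a in range(-120,0,10):
    k=Q[(Q[:,0]>=a)&(Q[:,0]<a+10)]
    if len(k):print(a,len(k),'z',np.round(np.percentile(k[:,2],[1,99])*1e3),'y',np.round(np.percentile(k[:,1],[1,99])*1e3))
```

```text
-10 2184 z [-58.  61.] y [-39.  37.]
```

Run:
```python
from h import *
d=load('scene');P=cloud(d);s=get_state();R=axes()
m=np.zeros(P.shape[:2],bool);m[160:232,100:175]=1;m&=P[...,2]>.165
Q=(P[m]-s['position'])@R*1e3
for a in range(-120,0,10):
    k=Q[(Q[:,0]>=a)&(Q[:,0]<a+10)]
    if len(k):print(a,len(k),'z',np.round(np.percentile(k[:,2],[1,99])),'y',np.round(np.percentile(k[:,1],[1,99])))
```

```text
-120 69 z [-39.  43.] y [-17.   7.]
-110 202 z [-52.  55.] y [-22.   5.]
-100 263 z [-62.  65.] y [-22.  12.]
-90 166 z [-58.  61.] y [-20.  -2.]
-80 135 z [-53.  55.] y [-20.  10.]
-70 99 z [-46.  52.] y [-19.  12.]
-60 179 z [-40.  44.] y [-15.  11.]
-50 66 z [-36.  39.] y [-15.  -2.]
-40 43 z [-19.  23.] y [-14.   9.]
-30 42 z [-19.  21.] y [-13.  23.]
-20 201 z [-18.  21.] y [-21.  46.]
-10 12 z [-16.  21.] y [-13.  -7.]
```

The linkage is ±40–60 mm wide from 50 mm up, so it would hit the bin wall if I pushed while gripping. Instead I will lay the bar on the shut flap, rise, turn 90° so the linkage spreads along the bin's length, close the fingers and push the bar through.

Emit:
arm_command:
  series:
    - {"dp": [0.1,0,-0.033],"angular": [0.01,0,0],"gripper": 5}
    - {"dp": [0.09,0,0],"angular": [0,0,0],"gripper": 5}
    - {"dp": [0.03,0,0],"angular": [0,0,0],"gripper": 5}
    - {"dp": [0,0,0],"angular": [0,0,0],"gripper": 5}
    - {"dp": [0,0,0],"angular": [0,0,0],"gripper": 5}
    - {"dp": [0,0,0],"angular": [0,0,0],"gripper": 5}
    - {"dp": [0,0,0],"angular": [0,0,0],"gripper": 5}
    - {"dp": [0,0,0],"angular": [0,0,0],"gripper": 5}

```text
clock: 8.2
position: [0.4292, -0.3515, 0.1544]
ee_rot: [0.646, -0.293, 0.642, 0.29]
contact_force: [-0.6, -0.7, -0.6]
width: 0.0152
```

```bash
python3 -c "
from h import *
need([.4285,-.3515,.1535],48.8,True)"
```

```text
pos [ 0.4292 -0.3515  0.1544] jawyaw 48.7 q6 -1.67 F [-0.6 -0.7 -0.6] w 15.2 t 8.2
NEED dp [ 0.007  0.005 -0.004] (mm [ 0.9  0.6 -0.5] ) ang [-0.001  0.002  0.004] deg [-0.1  0.2  0.3]
```

Emit:
arm_command:
  series:
    - {"dp": [0.008,0,0],"angular": [0,0,0],"gripper": 5}
    - {"dp": [0,0,0],"angular": [0,0,0],"gripper": 30}
    - {"dp": [0,0,0],"angular": [0,0,0],"gripper": 30}
    - {"dp": [0,0,0],"angular": [0,0,0],"gripper": 34}
    - {"dp": [-0.1,0,0],"angular": [0,0,0],"gripper": 34}
    - {"dp": [-0.2,0,0],"angular": [0,0,0],"gripper": 34}
    - {"dp": [-0.15,0,0],"angular": [0,0,0],"gripper": 34}
    - {"dp": [0,0,0],"angular": [0,0,0],"gripper": 34}

```text
clock: 9.2
position: [0.4294, -0.352, 0.2115]
ee_rot: [0.646, -0.294, 0.642, 0.289]
contact_force: [1.0, 0.1, -0.1]
width: 0.0341
```

Emit:
arm_command:
  series:
    - {"dp": [0,0,0],"angular": [0.118,0,0],"gripper": 0}
    - {"dp": [0,0,0],"angular": [0.118,0,0],"gripper": 0}
    - {"dp": [0,0,0],"angular": [0.118,0,0],"gripper": 0}
    - {"dp": [0,0,0],"angular": [0.118,0,0],"gripper": 0}
    - {"dp": [0,0,0],"angular": [0.118,0,0],"gripper": 0}
    - {"dp": [0,0,0],"angular": [0.118,0,0],"gripper": 0}
    - {"dp": [0,0,0],"angular": [0.118,0,0],"gripper": 0}
    - {"dp": [0,0,0],"angular": [0.118,0,0],"gripper": 0}

```text
clock: 10.2
position: [0.4275, -0.35, 0.2078]
ee_rot: [0.671, 0.228, 0.669, -0.226]
contact_force: [-0.5, 0.8, -1.0]
width: 0.0002
```

Run:
```python
from h import *
need([.427,-.353,.175],-41.2)
d=grab('scene');a=d['image'][150:350,70:250];b=grab('top')['image'][160:320,300:440]
cv2.imwrite('pics/z3.png',np.hstack([cv2.resize(a,(405,450)),cv2.resize(b,(394,450))]))
```

```text
pos [ 0.4275 -0.35    0.2078] jawyaw -37.4 q6 -0.16 F [-0.5  0.8 -1. ] w 0.2 t 10.2
NEED dp [ 0.273 -0.024  0.011] (mm [32.8 -2.8  1.4] ) ang [ 0.042  0.001 -0.002] deg [ 3.8  0.1 -0.2]
```

View pics/z3.png

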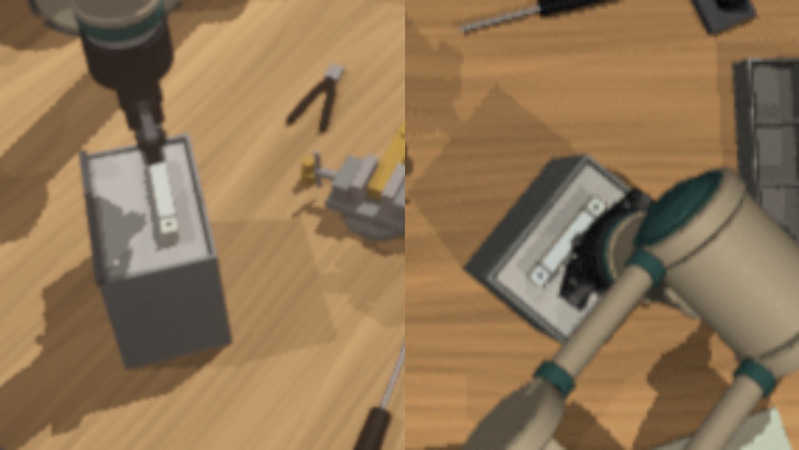

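The bar lies flat on the shut flap (left crop (163,198)) with the closed fingers over it. Pushing down.

Emit:
arm_command:
  series:
    - {"dp": [0.1,-0.024,0.011],"angular": [0.042,0,0],"gripper": 0}
    - {"dp": [0.15,0,0],"angular": [0,0,0],"gripper": 0}
    - {"dp": [0.15,0,0],"angular": [0,0,0],"gripper": 0}
    - {"dp": [0.15,0,0],"angular": [0,0,0],"gripper": 0}
    - {"dp": [0.15,0,0],"angular": [0,0,0],"gripper": 0}
    - {"dp": [0.15,0,0],"angular": [0,0,0],"gripper": 0}
    - {"dp": [0.12,0,0],"angular": [0,0,0],"gripper": 0}
    - {"dp": [0,0,0],"angular": [0,0,0],"gripper": 0}

```text
clock: 11.3
position: [0.4273, -0.3524, 0.0868]
ee_rot: [0.667, 0.24, 0.664, -0.237]
contact_force: [1.6, 0.6, -0.1]
width: 0.0001
```

Run:
```python
from h import *
need([.427,-.353,.083],-41.2)
d=grab('scene');a=d['image'][150:350,70:250];b=grab('top')['image'][160:320,300:440]
cv2.imwrite('pics/z4.png',np.hstack([cv2.resize(a,(405,450)),cv2.resize(b,(394,450))]))
```

```text
pos [ 0.4273 -0.3524  0.0868] jawyaw -39.5 q6 -0.13 F [ 1.6  0.6 -0.1] w 0.1 t 11.3
NEED dp [ 0.032 -0.006  0.001] (mm [ 3.8 -0.7  0.1] ) ang [ 0.019  0.001 -0.003] deg [ 1.7  0.1 -0.3]
```

View pics/z4.png

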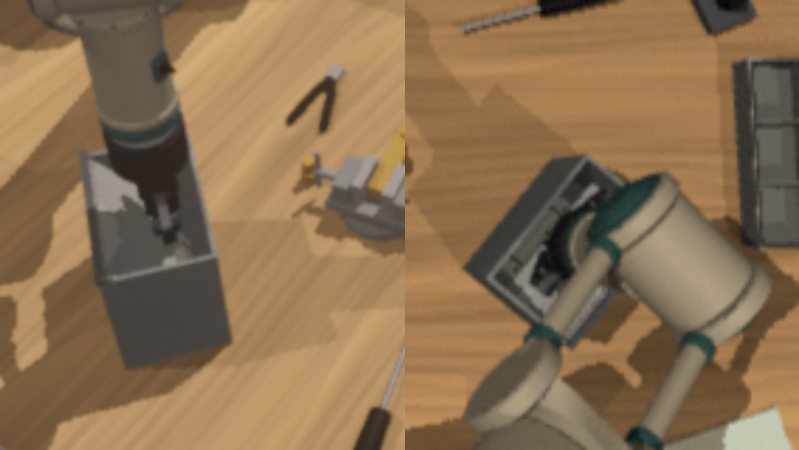

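Run:
```python
from h import *
for n,(x0,y0,x1,y1) in {'scene':(100,215,165,275),'top':(330,215,385,265)}.items():
    d=load(n);P=cloud(d);h=cv2.cvtColor(d['image'],cv2.COLOR_BGR2HSV).astype(int)
    R=np.array([[np.cos(np.radians(-41.2)),np.sin(np.radians(-41.2))],[np.cos(np.radians(48.8)),np.sin(np.radians(48.8))]])
    Q=P[y0:y1,x0:x1].reshape(-1,3);b=(Q[:,:2]-[.418,-.3635])@R.T*1e3
    m=(abs(b[:,0])<78)&(abs(b[:,1])<49)&(Q[:,2]<.14)
    H,xe,ye=np.histogram2d(b[m,0],b[m,1],bins=[range(-80,81,20),range(-50,51,10)],weights=Q[m,2]*1e3);C,_,_=np.histogram2d(b[m,0],b[m,1],bins=[range(-80,81,20),range(-50,51,10)])
    print(n);print(np.where(C>0,H/np.maximum(C,1),-1).astype(int))
    V=h[y0:y1,x0:x1,2].reshape(-1);S=h[y0:y1,x0:x1,1].reshape(-1)
    k=m&(V>130)&(S<60);print(k.sum(),np.round(np.c_[b[k],Q[k,2]*1e3][::max(1,k.sum()//15)]))
```

```text
scene
[[137 134 124 112 103  -1  -1   5   5  21]
 [139 134 123 112 104  -1  25  25  10   4]
 [139 134 123 112 101  95  25  26  15   3]
 [137 134 123 113 101  92  26  28  -1  -1]
 [ -1 133 123 112 101  93  91 109  -1  -1]
 [139 133 123 112 101  91  81  -1  -1  -1]
 [139 134 124 113 104  -1  -1  -1  -1  -1]
 [139 135 128  -1  -1  -1  -1  -1  -1  -1]]
215 [[-77. -39. 139.]
 [-67. -34. 134.]
 [-61. -33. 133.]
 [-66. -25. 122.]
 [-66. -17. 115.]
 [-66. -13. 110.]
 [-63. -13. 110.]
 [-58. -16. 113.]
 [-52. -20. 117.]
 [-47. -23. 120.]
 [-49. -17. 112.]
 [-28. -38. 137.]
 [-29. -32. 130.]
 [-29. -24. 124.]
 [ 22.   9.  85.]
 [ 31.   6.  89.]]
top
[[ -1  -1  -1  -1  93  56  41   5  -1  -1]
 [ -1  -1 115 113  97  50  48  19  -1  -1]
 [139  -1 116 112  -1  12  51  36  -1  -1]
 [138  -1  -1  -1  -1  18  38  59  -1  -1]
 [ -1  -1  -1  -1  -1  20  26  32  -1  -1]
 [ -1  -1  -1  -1  -1  19  25  22  -1  -1]
 [ -1  -1  -1  -1  -1   5  42  18  -1  -1]
 [ -1  -1  -1  -1  -1   7  38   2  -1  -1]]
50 [[ 75.  15.  76.]
 [ 75.  11.  75.]
 [ 70.  12.  77.]
 [ 55.  15.  74.]
 [-33.  13.  74.]
 [-40.  12.  79.]
 [-51.  16.  81.]
 [-55.  15.  77.]
 [-49.   9.  80.]
 [-56.  12.  83.]
 [-60.  12.  77.]
 [-55.   6.  86.]
 [-61.   4.  83.]
 [-62.   2.  93.]
 [-57.  -4.  98.]
 [-63.  -2.  94.]
 [-57.  -8.  99.]]
```

The depth shows the bar on the bin's floor (top at about 25 mm). I lift clear and read the move needed to get behind the clamp.

Emit:
arm_command:
  series:
    - {"dp": [-0.3,0,0],"angular": [0,0,0],"gripper": 0}
    - {"dp": [-0.4,0,0],"angular": [0,0,0],"gripper": 0}
    - {"dp": [-0.4,0,0],"angular": [0,0,0],"gripper": 0}
    - {"dp": [-0.3,0,0],"angular": [0,0,0],"gripper": 20}
    - {"dp": [0,0,0],"angular": [-0.117,0,0],"gripper": 54}
    - {"dp": [0,0,0],"angular": [-0.117,0,0],"gripper": 54}
    - {"dp": [0,0,0],"angular": [-0.117,0,0],"gripper": 54}
    - {"dp": [0,0,0],"angular": [0,0,0],"gripper": 54}

```text
clock: 12.4
position: [0.428, -0.3558, 0.2701]
ee_rot: [0.711, 0.039, 0.7, -0.048]
contact_force: [0.4, 0.4, -0.3]
width: 0.054
```

Run:
```python
from h import *
need([.5026,.2664,.10],-7.7)
```

```text
pos [ 0.428  -0.3558  0.2701] jawyaw -7.0 q6 -0.7 F [ 0.4  0.4 -0.3] w 54.0 t 12.4
NEED dp [ 1.361  5.237 -0.039] (mm [163.3 628.5  -4.7] ) ang [0.007 0.01  0.007] deg [0.7 0.9 0.6]
```

Emit:
arm_command:
  series:
    - {"dp": [0,0.48,0],"angular": [0.007,0.01,0.007],"gripper": 54}
    - {"dp": [0,0.48,0],"angular": [0,0,0],"gripper": 54}
    - {"dp": [0,0.48,0],"angular": [0,0,0],"gripper": 54}
    - {"dp": [0,0.48,0],"angular": [0,0,0],"gripper": 54}
    - {"dp": [0,0.48,0],"angular": [0,0,0],"gripper": 54}
    - {"dp": [0,0.48,0],"angular": [0,0,0],"gripper": 54}
    - {"dp": [0,0.48,0],"angular": [0,0,0],"gripper": 54}
    - {"dp": [0,0.48,0],"angular": [0,0,0],"gripper": 54}

```text
clock: 13.4
position: [0.4988, 0.1074, 0.2724]
ee_rot: [0.709, 0.058, 0.7, -0.061]
contact_force: [0.5, 0.3, 0.1]
width: 0.0542
```

Run:
```python
from h import *
need([.5026,.2664,.10],-7.7)
```

```text
pos [0.4988 0.1074 0.2724] jawyaw -9.7 q6 0.25 F [0.5 0.3 0.1] w 54.2 t 13.4
NEED dp [ 1.43   1.317 -0.209] (mm [171.5 158.  -25. ] ) ang [-0.022  0.008  0.002] deg [-2.   0.7  0.2]
```

Emit:
arm_command:
  series:
    - {"dp": [0,0.44,-0.07],"angular": [-0.022,0.008,0],"gripper": 54}
    - {"dp": [0,0.44,-0.07],"angular": [0,0,0],"gripper": 54}
    - {"dp": [0,0.44,-0.07],"angular": [0,0,0],"gripper": 54}
    - {"dp": [0.4,0,0],"angular": [0,0,0],"gripper": 54}
    - {"dp": [0.4,0,0],"angular": [0,0,0],"gripper": 54}
    - {"dp": [0.4,0,0],"angular": [0,0,0],"gripper": 54}
    - {"dp": [0.15,0,0],"angular": [0,0,0],"gripper": 54}
    - {"dp": [0,0,0],"angular": [0,0,0],"gripper": 54}

```text
clock: 14.4
position: [0.5006, 0.2795, 0.1095]
ee_rot: [0.709, 0.052, 0.701, -0.052]
contact_force: [-0.2, -0.5, -1.0]
width: 0.0542
```

```bash
python3 - <<'E'
from h import *
need([.5026,.2664,.006],-7.7)
d=grab('top');
# refine with bar gone: pin, clamp, flap
import runpy
d=grab('scene')
P=cloud(d);r=P[...,2]
b=[.418,-.3635];m=(abs(P[...,0]-b[0])<.03)&(abs(P[...,1]-b[1])<.03);print('flap z',np.round(np.percentile(P[m][:,2],[5,50,95]),4))
E
python3 m.py | grep -E 'brass|clamp|jaws'
python3 - <<'E'
from h import *
a=load('top')['image'][180:260,150:310];b=load('scene')['image'][130:250,185:345]
cv2.imwrite('pics/z5.png',np.vstack([cv2.resize(a,(560,280),interpolation=2),cv2.resize(b,(427,320),interpolation=2)[:, :].copy() if 0 else cv2.resize(b,(560,320),interpolation=2)]))
E
```

```text
pos [0.5006 0.2795 0.1095] jawyaw -8.4 q6 0.54 F [-0.2 -0.5 -1. ] w 54.2 t 14.4
NEED dp [ 0.862 -0.107  0.023] (mm [103.5 -12.8   2.8] ) ang [-0.008  0.007 -0.001] deg [-0.7  0.6 -0.1]
flap z [0.1466 0.1491 0.152 ]Traceback (most recent call last):
  File "m.py", line 18, in <module>
    (c,(w,h),_)=r=cv2.minAreaRect(q);bx=cv2.boxPoints(r)
                  ~~~~~~~~~~~~~~~^^^
cv2.error: OpenCV(4.12.0) /io/opencv/modules/imgproc/src/convhull.cpp:143: error: (-215:Assertion failed) total >= 0 && (depth == CV_32F || depth == CV_32S) in function 'convexHull'
```

View pics/z5.png

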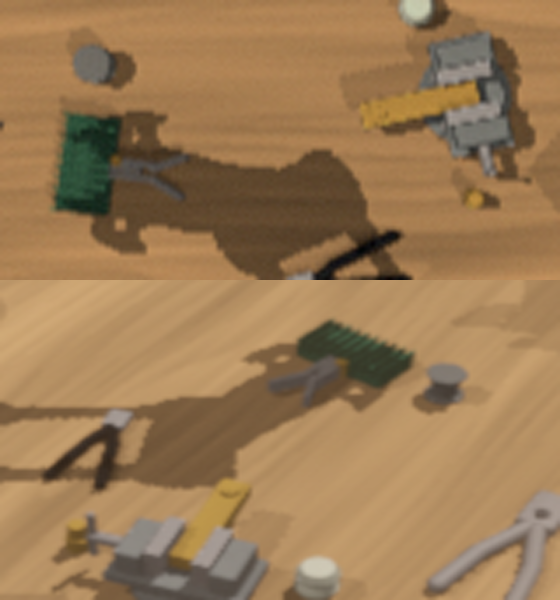

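The flap reads 149 mm, so it is shut. The crop shows the way clear and the pin top near crop pixel (232,487). Now I refine the pin and clamp.

```bash
cat > pin.py <<'E'
from h import *
def brass():
    for n in('top','scene'):
        d=load(n);P=cloud(d);h=cv2.cvtColor(d['image'],cv2.COLOR_BGR2HSV).astype(int)
        m=(h[...,0]>12)&(h[...,0]<32)&(h[...,1]>130)&(P[...,2]>.042)&(P[...,2]<.06)&(abs(P[...,0]-.543)<.04)&(P[...,1]<-.03)&(P[...,1]>-.105)
        v,u=np.nonzero(m);q=np.array([onz(d,a,b,.05)[:2] for a,b in zip(u,v)])
        if n=='scene':print('pin top ray',np.round(onz(d,251.3,207.6,.054),4))
        ax=np.array([np.cos(np.radians(-79)),np.sin(np.radians(-79))]);t=q@ax;s=q@[-ax[1],ax[0]]
        # edges per slice -> mid line
        ts=np.arange(t.min()+.008,t.max()-.01,.008);mid=[(s[(t>=a)&(t<a+.008)].max()+s[(t>=a)&(t<a+.008)].min())/2 for a in ts]
        k,c=np.polyfit(ts+.004,mid,1);e=np.percentile(t,1)-.001
        tp=e+.015;sp=k*tp+c;print(n,len(q),'dev deg',round(np.degrees(k),2),'width',round(float(np.mean([s[(t>=a)&(t<a+.008)].max()-s[(t>=a)&(t<a+.008)].min() for a in ts])),4),'end t',round(e,4),'PIN',np.round(tp*ax+sp*np.array([-ax[1],ax[0]]),4))
def clamp(c=(.495,.21)):
    d=load('top');P=cloud(d);h=cv2.cvtColor(d['image'],cv2.COLOR_BGR2HSV).astype(int)
    m=(h[...,0]>45)&(h[...,0]<95)&(h[...,1]>70)&(abs(P[...,0]-c[0])<.09)&(abs(P[...,1]-c[1])<.09)
    v,u=np.nonzero(m);q=np.array([onz(d,a,b,.024)[:2] for a,b in zip(u,v)],np.float32)
    r=cv2.minAreaRect(q);print('clamp',len(q),np.round(r[0],4),np.round(r[1],3),round(r[2],1))
E
python3 -c "
from pin import *
brass();clamp()"
```

```text
top 140 dev deg 0.52 width 0.0224 end t 0.1469 PIN [ 0.5353 -0.0609]
pin top ray [ 0.5386 -0.0577  0.054 ]
scene 162 dev deg 1.6 width 0.0251 end t 0.1464 PIN [ 0.5386 -0.0597]
clamp 748 [0.4615 0.3512] [0.311 0.22 ] 76.7
```

Emit:
arm_command:
  series:
    - {"dp": [0.3,0,0.02],"angular": [-0.008,0.007,0],"gripper": 54}
    - {"dp": [0.3,0,0],"angular": [0,0,0],"gripper": 54}
    - {"dp": [0.2,0,0],"angular": [0,0,0],"gripper": 54}
    - {"dp": [0.05,0,0],"angular": [0,0,0],"gripper": 54}
    - {"dp": [0,0,0],"angular": [0,0,0],"gripper": 54}
    - {"dp": [0,-0.08,0],"angular": [0,0,0],"gripper": 54}
    - {"dp": [0,-0.05,0],"angular": [0,0,0],"gripper": 54}
    - {"dp": [0,0,0],"angular": [0,0,0],"gripper": 54}

```text
clock: 15.5
position: [0.5135, 0.2671, 0.0195]
ee_rot: [0.715, 0.054, 0.696, -0.044]
contact_force: [0.3, -1.1, -0.1]
width: 0.0544
```

Run:
```python
from h import *
need([.5004,.250,.004],-7.7)
```

```text
pos [0.5135 0.2671 0.0195] jawyaw -7.9 q6 0.5 F [ 0.3 -1.1 -0.1] w 54.4 t 15.5
NEED dp [ 0.124 -0.158 -0.092] (mm [ 14.9 -19.  -11.1] ) ang [-0.002  0.017 -0.01 ] deg [-0.2  1.5 -0.9]
```

Emit:
arm_command:
  series:
    - {"dp": [0.06,0,-0.085],"angular": [0,0.017,-0.01],"gripper": 54}
    - {"dp": [0.06,0,0],"angular": [0,0,0],"gripper": 54}
    - {"dp": [0.01,0,0],"angular": [0,0,0],"gripper": 54}
    - {"dp": [0,-0.04,0],"angular": [0,0,0],"gripper": 54}
    - {"dp": [0,-0.05,0],"angular": [0,0,0],"gripper": 54}
    - {"dp": [0,-0.05,0],"angular": [0,0,0],"gripper": 54}
    - {"dp": [0,-0.05,0],"angular": [0,0,0],"gripper": 54}
    - {"dp": [0,-0.05,0],"angular": [0,0,0],"gripper": 54}

```text
clock: 16.5
position: [0.4991, 0.2392, 0.0027]
ee_rot: [0.705, 0.049, 0.706, -0.049]
contact_force: [-0.0, 0.4, -0.1]
width: 0.0542
```

Run:
```python
from h import *
need([.5004,.240,.004],-7.7)
```

```text
pos [0.4991 0.2392 0.0027] jawyaw -7.9 q6 0.46 F [-0.   0.4 -0.1] w 54.2 t 16.5
NEED dp [-0.011  0.008  0.01 ] (mm [-1.3  1.   1.2] ) ang [-0.003 -0.001 -0.   ] deg [-0.2 -0.1 -0. ]
```

```bash
cat > cl.py <<'E'
from h import *
import sys
def clamp(guess,yaw):
    """guess: expected body centre; yaw: heading deg. extents of green & jaws in that frame"""
    f=np.array([np.cos(np.radians(yaw)),np.sin(np.radians(yaw))]);l=np.array([-f[1],f[0]])
    for n in('top','scene'):
        d=grab(n);P=cloud(d);h=cv2.cvtColor(d['image'],cv2.COLOR_BGR2HSV).astype(int)
        near=np.hypot(P[...,0]-guess[0],P[...,1]-guess[1])<.1
        g=near&(h[...,0]>45)&(h[...,0]<95)&(h[...,1]>60)&(P[...,2]<.04)&(P[...,2]>-.01)
        j=near&(h[...,1]<70)&(h[...,2]>50)&(P[...,2]<.03)&(P[...,2]>.008)
        for nm,m,z in(('green',g,.026),('jaws',j,.021)):
            v,u=np.nonzero(m)
            if len(u)<8: print(n,nm,len(u));continue
            q=np.array([onz(d,a,b,z)[:2] for a,b in zip(u,v)],np.float32);r=cv2.minAreaRect(q)
            a=(q-guess)@f*1e3;b=(q-guess)@l*1e3
            print(n,nm,len(u),'rect',np.round(r[0],4),np.round(r[1],3),round(r[2],1),'fwd',np.round(np.percentile(a,[1,99])),'left',np.round(np.percentile(b,[1,99])))
    s=get_state();print('tcp fwd/left of guess',np.round([(s['position'][:2]-guess)@f*1e3,(s['position'][:2]-guess)@l*1e3],1))
E
python3 -c "
from cl import *
clamp(np.array([.4951,.2112]),-97.7)"
```

```text
top green 390 rect [0.4937 0.2009] [0.049 0.089] 81.1 fwd [-13.  34.] left [-43.  44.]
top jaws 98 rect [0.5241 0.1683] [0.118 0.133] 83.8 fwd [-19.  98.] left [-30.  98.]
scene green 18 rect [0.5326 0.1842] [0.055 0.015] 86.1 fwd [-6. 45.] left [34. 49.]
scene jaws 211 rect [0.5272 0.1755] [0.138 0.14 ] 87.9 fwd [-26. 102.] left [-34. 103.]
tcp fwd/left of guess [-27.6   0.1]
```

Emit:
arm_command:
  series:
    - {"dp": [-0.01,-0.083,-0.016],"angular": [-0.029,0,0],"gripper": 54}
    - {"dp": [0,-0.083,-0.016],"angular": [-0.029,0,0],"gripper": 54}
    - {"dp": [0,-0.083,-0.016],"angular": [-0.029,0,0],"gripper": 54}
    - {"dp": [0,-0.083,-0.016],"angular": [-0.029,0,0],"gripper": 54}
    - {"dp": [0,-0.083,-0.016],"angular": [-0.029,0,0],"gripper": 54}
    - {"dp": [0,-0.083,-0.016],"angular": [-0.029,0,0],"gripper": 54}
    - {"dp": [0,-0.083,-0.016],"angular": [-0.029,0,0],"gripper": 54}
    - {"dp": [0,-0.083,-0.016],"angular": [-0.029,0,0],"gripper": 54}

```text
clock: 17.6
position: [0.4845, 0.1586, 0.0039]
ee_rot: [0.701, -0.083, 0.703, 0.085]
contact_force: [-0.9, 1.4, -0.9]
width: 0.0541
```

Run:
```python
from cl import *
need([.5004,.14,.004],13)
s=get_state();R=axes(s);yaw=np.degrees(np.arctan2(-R[1,1],-R[0,1]));g=s['position'][:2]+.038*np.array([np.cos(np.radians(yaw)),np.sin(np.radians(yaw))])
print(yaw);clamp(g,yaw)
```

```text
pos [0.4845 0.1586 0.0039] jawyaw 13.6 q6 -0.06 F [-0.9  1.4 -0.9] w 54.1 t 17.6
NEED dp [-0.001 -0.182  0.093] (mm [ -0.2 -21.8  11.1] ) ang [ 0.007 -0.002 -0.002] deg [ 0.6 -0.1 -0.2]
-76.40833976377664
top green 348 rect [0.4932 0.1223] [0.087 0.048] 13.6 fwd [-22.  23.] left [-43.  42.]
top jaws 92 rect [0.5153 0.0694] [0.05  0.075] 4.6 fwd [21. 90.] left [-21.  19.]
scene green 48 rect [0.509  0.1185] [0.033 0.067] 65.3 fwd [-5. 39.] left [-20.  45.]
scene jaws 252 rect [0.5015 0.0909] [0.088 0.141] 13.1 fwd [-35.  98.] left [-41.  43.]
tcp fwd/left of guess [-37.4  -0.1]
```

Run:
```python
from h import *
d=load('top');P=cloud(d);f=np.array([np.cos(np.radians(-76.4)),np.sin(np.radians(-76.4))]);l=np.array([-f[1],f[0]]);o=np.array([.4944,.1174])
Q=P.reshape(-1,3);q=Q[:,:2]-o;a=q@f*1e3;b=q@l*1e3
m=(Q[:,2]>.006)&(Q[:,2]<.06)&(a>-30)&(a<240)&(abs(b)<80)
for k in range(-20,240,20):
    n=m&(a>=k)&(a<k+20);print(k,'right edge obst',np.round(np.sort(b[n&(b<-10)])[-4:]),'left',np.round(np.sort(b[n&(b>10)])[:4]))
```

```text
-20 right edge obst [-12. -12. -11. -11.] left [10. 11. 11. 12.]
0 right edge obst [-11. -11. -10. -10.] left [10. 11. 12. 12.]
20 right edge obst [-11. -11.] left []
40 right edge obst [-12. -11. -11. -10.] left [20.]
60 right edge obst [-13. -13. -11. -10.] left [10. 11. 12. 13.]
80 right edge obst [-22. -21. -18. -18.] left [13. 15. 16. 17.]
100 right edge obst [] left []
120 right edge obst [-28.] left []
140 right edge obst [] left []
160 right edge obst [-12. -12. -11. -10.] left [10. 54.]
180 right edge obst [-12. -11. -11. -10.] left []
200 right edge obst [-12. -11. -11. -10.] left []
220 right edge obst [-12. -11. -11. -11.] left [11. 12. 12. 14.]
```

Run:
```python
from h import *
f=np.array([np.cos(np.radians(-76.4)),np.sin(np.radians(-76.4))]);l=np.array([-f[1],f[0]]);o=np.array([.4944,.1174])
d=load('top');P=cloud(d)
im=d['image'].copy()
for b in(-46,46):
    pts=[proj(d,[*(o+a/1e3*f+b/1e3*l),.0]) for a in(0,150)]
    for p,q in zip(pts,pts[1:]): cv2.line(im,tuple(int(round(x)) for x in p),tuple(int(round(x)) for x in q),(0,0,255),1)
cv2.imwrite('pics/z6.png',cv2.resize(im[175:275,170:310],(798,570),interpolation=2))
h=cv2.cvtColor(d['image'],cv2.COLOR_BGR2HSV)[...,2]
A=(P[...,:2]-o)@f*1e3;B=(P[...,:2]-o)@l*1e3
m=(h<45)&(A>60)&(A<200)&(B<-20)&(B>-110)
for k in range(60,200,10):
    n=m&(A>=k)&(A<k+10);print(k,n.sum(),np.round(B[n].max()) if n.any() else '',np.round(np.median(P[n][:,2]),3) if n.any() else '')
```

```text
60 0  
70 0  
80 0  
90 0  
100 0  
110 0  
120 0  
130 0  
140 0  
150 0  
160 123 -53.0 1.266
170 0  
180 0  
190 0
```

View pics/z6.png

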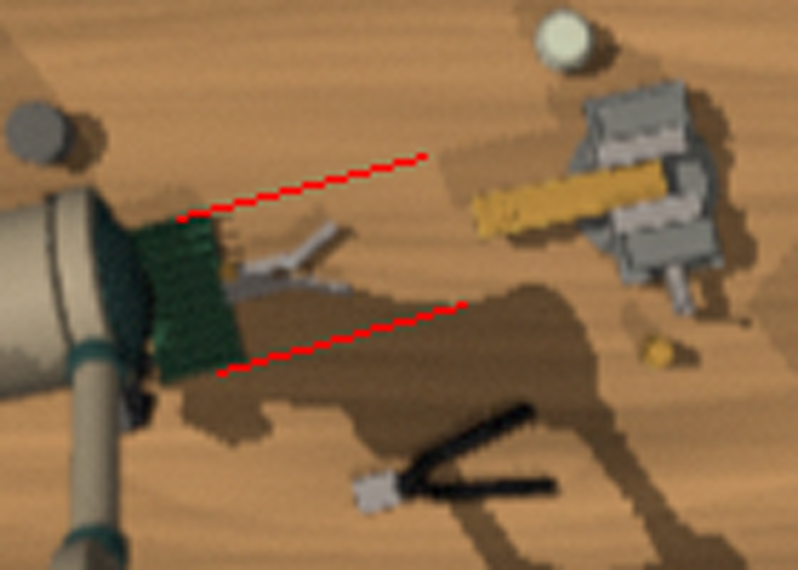

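The crop shows the body's lane (red lines) clear of the cutters (handle at (530,410)) and ending short of the vise, with the jaws aimed at the block's end (480,215). Pushing straight.

Emit:
arm_command:
  series:
    - {"dp": [0,-0.1,0],"angular": [0,0,0],"gripper": 54}
    - {"dp": [0,-0.1,0],"angular": [0,0,0],"gripper": 54}
    - {"dp": [0,-0.1,0],"angular": [0,0,0],"gripper": 54}
    - {"dp": [0,-0.1,0],"angular": [0,0,0],"gripper": 54}
    - {"dp": [0,-0.1,0],"angular": [0,0,0],"gripper": 54}
    - {"dp": [0,-0.1,0],"angular": [0,0,0],"gripper": 54}
    - {"dp": [0,-0.1,0],"angular": [0,0,0],"gripper": 54}
    - {"dp": [0,0,0],"angular": [0,0,0],"gripper": 54}

```text
clock: 18.7
position: [0.5059, 0.0709, 0.004]
ee_rot: [0.702, -0.081, 0.703, 0.083]
contact_force: [-0.3, -0.6, 0.5]
width: 0.054
```

Run:
```python
from cl import *
need([.5004,.06,.004],13.6)
s=get_state();R=axes(s);yaw=np.degrees(np.arctan2(-R[1,1],-R[0,1]));f=np.array([np.cos(np.radians(yaw)),np.sin(np.radians(yaw))]);g=s['position'][:2]+.038*f
print(yaw);clamp(g,yaw);q=np.array([.537,-.06])-g-.005*f;print('pin in clamp',q@f,q@[-f[1],f[0]])
```

```text
pos [0.5059 0.0709 0.004 ] jawyaw 13.3 q6 -0.23 F [-0.3 -0.6  0.5] w 54.0 t 18.7
NEED dp [ 0.    -0.078 -0.065] (mm [ 0.  -9.3 -7.8] ) ang [-0.003 -0.001 -0.002] deg [-0.3 -0.1 -0.2]
-76.67803809222671
top green 125 rect [0.5144 0.0183] [0.029 0.088] 89.3 fwd [-8. 22.] left [-43.  41.]
top jaws 81 rect [ 0.5248 -0.021 ] [0.038 0.068] 14.2 fwd [22. 90.] left [-21.  16.]
scene green 59 rect [0.5259 0.0298] [0.031 0.073] 69.5 fwd [-8. 38.] left [-25.  46.]
scene jaws 244 rect [0.5203 0.007 ] [0.087 0.138] 10.6 fwd [-37.  94.] left [-43.  43.]
tcp fwd/left of guess [-38.9  -0.2]
pin in clamp 0.09153498362079256 0.00014300186602105526
```

Emit:
arm_command:
  series:
    - {"dp": [0,-0.07,0],"angular": [0,0,0],"gripper": 54}
    - {"dp": [0,-0.07,0],"angular": [0,0,0],"gripper": 54}
    - {"dp": [0,-0.05,0],"angular": [0,0,0],"gripper": 54}
    - {"dp": [0,-0.04,0],"angular": [0,0,0],"gripper": 54}
    - {"dp": [0,-0.03,0],"angular": [0,0,0],"gripper": 54}
    - {"dp": [0,-0.02,0],"angular": [0,0,0],"gripper": 54}
    - {"dp": [0,-0.02,0],"angular": [0,0,0],"gripper": 54}
    - {"dp": [0,-0.02,0],"angular": [0,0,0],"gripper": 54}

```text
clock: 19.8
position: [0.5142, 0.0355, 0.0039]
ee_rot: [0.701, -0.079, 0.703, 0.085]
contact_force: [-0.3, 3.5, 2.0]
width: 0.0537
```

```bash
cat > st.py <<'E'
from cl import *
s=get_state();R=axes(s);yaw=np.degrees(np.arctan2(-R[1,1],-R[0,1]));f=np.array([np.cos(np.radians(yaw)),np.sin(np.radians(yaw))]);g=s['position'][:2]+.038*f
need(s['position'],13.4);print(yaw);clamp(g,yaw);q=np.array([.537,-.06])-g-.005*f;print('pin in clamp',q@f,q@[-f[1],f[0]],'push F',-np.dot(s['contact_force'][:2],f))
E
python3 st.py
```

```text
pos [0.5142 0.0355 0.0039] jawyaw 13.3 q6 -0.31 F [-0.3  3.5  2. ] w 53.7 t 19.8
NEED dp [0. 0. 0.] (mm [0. 0. 0.] ) ang [-0.001 -0.001 -0.005] deg [-0.1 -0.1 -0.5]
-76.68145038438423
top green 17 rect [ 0.4942 -0.0265] [0.009 0.027] 73.1 fwd [ 8. 20.] left [-43. -20.]
top jaws 45 rect [ 0.5432 -0.0589] [0.044 0.07 ] 4.4 fwd [25. 91.] left [-20.  25.]
scene green 53 rect [ 0.5317 -0.0137] [0.08  0.046] 12.7 fwd [-9. 37.] left [-30.  45.]
scene jaws 193 rect [ 0.5291 -0.0292] [0.09  0.129] 9.0 fwd [-35.  93.] left [-43.  44.]
tcp fwd/left of guess [-37.5   0. ]
pin in clamp 0.055210579735548104 0.00020468137290910097 push F 3.4233725976469165
```

Emit:
arm_command:
  series:
    - {"dp": [0,-0.025,0],"angular": [0,0,0],"gripper": 54}
    - {"dp": [0,-0.025,0],"angular": [0,0,0],"gripper": 54}
    - {"dp": [0,-0.025,0],"angular": [0,0,0],"gripper": 54}
    - {"dp": [0,-0.025,0],"angular": [0,0,0],"gripper": 54}
    - {"dp": [0,-0.025,0],"angular": [0,0,0],"gripper": 54}
    - {"dp": [0,-0.025,0],"angular": [0,0,0],"gripper": 54}
    - {"dp": [0,-0.025,0],"angular": [0,0,0],"gripper": 54}
    - {"dp": [0,-0.025,0],"angular": [0,0,0],"gripper": 54}

```text
clock: 20.9
position: [0.5161, 0.0293, 0.0042]
ee_rot: [0.701, -0.064, 0.705, 0.092]
contact_force: [-0.9, 14.9, 3.8]
width: 0.0539
```

```bash
python3 st.py
```

```text
pos [0.5161 0.0293 0.0042] jawyaw 12.7 q6 -0.36 F [-0.9 14.9  3.8] w 53.9 t 20.9
NEED dp [0. 0. 0.] (mm [0. 0. 0.] ) ang [-0.008 -0.001 -0.026] deg [-0.7 -0.1 -2.3]
-77.27839713923252
top green 0
top jaws 29 rect [ 0.5336 -0.059 ] [0.093 0.067] 83.8 fwd [-1. 95.] left [-21.  42.]
scene green 41 rect [ 0.532  -0.0111] [0.02  0.065] 83.2 fwd [-9. 22.] left [-24.  36.]
scene jaws 172 rect [ 0.5324 -0.0331] [0.089 0.124] 14.6 fwd [-35.  85.] left [-43.  45.]
tcp fwd/left of guess [-38.  -0.]
pin in clamp 0.048682414054321575 0.0007153414123540696 push F 14.755457961748112
```

Resistance rose to 15 N with the pin about 49–52 mm along the clamp, so it is on the stop. I back off, lift and look.

Emit:
arm_command:
  series:
    - {"dp": [0,0.03,0],"angular": [0,0,0],"gripper": 54}
    - {"dp": [0,0.08,0],"angular": [0,0,-0.02],"gripper": 54}
    - {"dp": [0,0.12,0],"angular": [0,0,0],"gripper": 54}
    - {"dp": [0,0.15,0],"angular": [0,0,0],"gripper": 54}
    - {"dp": [-0.3,0.1,0],"angular": [0,0,0],"gripper": 54}
    - {"dp": [-0.4,0.3,0],"angular": [0,0,0],"gripper": 54}
    - {"dp": [-0.4,0.35,0],"angular": [0,0,0],"gripper": 54}
    - {"dp": [-0.4,0.35,0],"angular": [0,0,0],"gripper": 54}

```text
clock: 22.0
position: [0.4755, 0.2012, 0.183]
ee_rot: [0.699, -0.076, 0.707, 0.079]
contact_force: [1.2, -0.6, -0.8]
width: 0.0542
```

Emit:
arm_command:
  series:
    - {"dp": [0,0.4,-0.1],"angular": [0,0,0],"gripper": 54}
    - {"dp": [0,0.4,-0.1],"angular": [0,0,0],"gripper": 54}
    - {"dp": [0,0.4,-0.1],"angular": [0,0,0],"gripper": 54}
    - {"dp": [0,0.4,-0.1],"angular": [0,0,0],"gripper": 54}
    - {"dp": [0,0,0],"angular": [0,0,0],"gripper": 54}
    - {"dp": [0,0,0],"angular": [0,0,0],"gripper": 54}
    - {"dp": [0,0,0],"angular": [0,0,0],"gripper": 54}
    - {"dp": [0,0,0],"angular": [0,0,0],"gripper": 54}

```text
clock: 23.0
position: [0.3846, 0.387, 0.1895]
ee_rot: [0.703, -0.076, 0.703, 0.081]
contact_force: [1.0, 0.6, -0.9]
width: 0.0537
```

Run:
```python
from cl import *
f=np.array([np.cos(np.radians(-77)),np.sin(np.radians(-77))]);pin=np.array([.537,-.06])
clamp(pin-.057*f,-77)
P=cloud(load('scene'));m=(abs(P[...,0]-.418)<.03)&(abs(P[...,1]+.3635)<.03);print('flap z',np.round(np.percentile(P[m][:,2],[5,50,95]),4),get_state()['position'])
a=load('top')['image'][180:260,190:310];b=load('scene')['image'][140:260,195:335]
cv2.imwrite('pics/z7.png',np.hstack([cv2.resize(a,(399,266),interpolation=2),cv2.resize(b,(399,342),interpolation=2)[:266]]) if 0 else np.vstack([cv2.resize(a,(400,266),interpolation=2),cv2.resize(b,(400,330),interpolation=2)]))
```

```text
top green 376 rect [ 0.524  -0.0064] [0.088 0.047] 13.1 fwd [-21.  25.] left [-44.  43.]
top jaws 41 rect [ 0.5459 -0.0612] [0.051 0.078] 4.4 fwd [22. 95.] left [-22.  31.]
scene green 256 rect [ 0.5296 -0.0191] [0.089 0.051] 9.5 fwd [-8. 38.] left [-41.  46.]
scene jaws 146 rect [ 0.5338 -0.0432] [0.088 0.103] 13.1 fwd [-11.  88.] left [-42.  44.]
tcp fwd/left of guess [-412.9  -47.9]
flap z [0.1465 0.1492 0.152 ] [0.38459065 0.38710864 0.1895241 ]
```

View pics/z7.png

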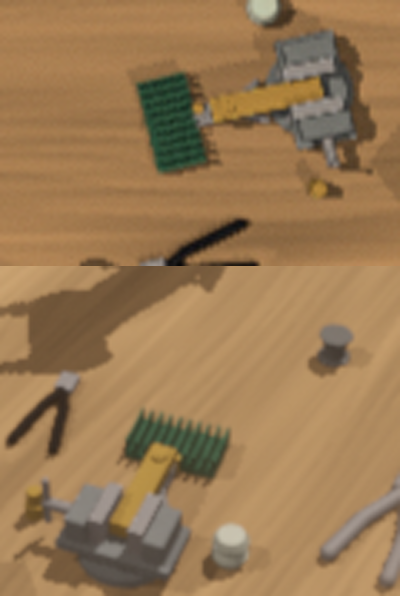

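The crops show the green body close against the block's end (top crop (175,125) against (213,108)). The flap is shut at 149 mm, and the insulator, plug, cutters and spool are where they were. The body centre is 55 mm behind the measured pin (home is 57, not home is 63 or more), within the measuring error.

```bash
python3 -c "
from rig import *
print(sign_off())"
```

```text
the job is handed in; nothing more can be done
None
```

I did both parts in the order asked and handed the job in at about 23 s of the 72 s allowed.

**Spreader bar:** I laid it on the shut flap and pushed it through with the closed fingers. I didn't push while gripping it because the gripper's linkage would have hit the bin wall. Before I withdrew, the depth image showed the bar on the bin floor with its top at about 25 mm. At the last check the flap was shut, at 149 mm.

**Clamp:** I slid it along the worktop with two fingertips on its rear face, turning it about 20° and then pushing straight, without lifting it. It stopped firmly at 15 N. After I let go, the camera put the pin about 50 mm along the clamp, where fully home is 52 mm and the lip is at 59 mm. The stop allows no less than about 51 mm, so the 2 mm difference is measuring error.

**Not checked or not in agreement:**
- The jaw's opening angle can't be read, so I judged the snap from the clamp's position and the force.
- The two views put the pin about 3 mm apart in x.
- The other things looked unmoved in the last pictures, but I didn't measure them.

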